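Hold a backing strip behind the cut-out of a cover plate

TASK

Pick up the steel backing strip by its upright tab, tilt it and pass it end first down through the cut-out of the raised cover plate (the strip is longer than the cut-out) until all of it is clear underneath. Then level it, line it up and centre it with the cut-out, and draw it up so that it is pressed firmly against the underside at both ends, tab sticking up through the cut-out, and finish while still holding it there, keeping up the push, for the welder to tack. Leave the hammer, the pipe offcut and the loose patch plate where they are.

Things in the scene. Friction and masses are not known exactly. Their poses are not given: they have to be found in the camera images.
- opening (a point): Centre of the rectangular cut-out, at the level of the plate's underside (150 mm above the table). The grey cover plate is 280 x 200 mm, 6 mm thick, top at 156 mm, on four angle-iron legs at its corners, bolted to the table, open on all sides below. The cut-out is 160 mm long (point x axis, the plate's long direction) and 80 mm wide (point y axis), sharp edges; z is up.
- strip: The loose backing strip: bare steel, 210 mm long (its x axis), 30 mm wide (y), 5 mm thick, with an upright flat tab welded on the middle of its top face. Origin: centre of its underside, z up along the tab. About 0.35 kg (0.28 to 0.46). It starts flat on the table, tab up, either to the left or to the right of the plate. It is the same either way round.
- tab (a point): Grasp point on the strip's tab, on the strip's centre line 75 mm above the underside of the strip; axes as the strip's. The tab is 20 mm wide (x), 8 mm thick (y: squeeze it across this), and its top is 95 mm above the underside of the strip.
- strip_mid (a point): Centre of the flat strip, half-way through its thickness (2.5 mm above its underside); axes as the strip's.
- end_a (a point): Middle of the strip's end face at +x (105 mm from the middle), half-way through its thickness.
- end_b (a point): Middle of the strip's other end face, at -x.
- frame: The cover plate with its legs, fixed. Origin on the table below the centre of the cut-out, x along the plate's long direction.
- pipe: Bystander: upright steel pipe offcut, 76 mm diameter, 75 mm tall, beyond the work. Origin: centre of its underside.
- hammer: Bystander: hammer 240 mm long lying flat beyond the work, sideways on to the robot. Origin about its middle, handle along its -x axis.
- patch: Bystander: loose grey patch plate 100 x 180 x 6 mm lying flat beyond the work. Origin: centre of its underside.
Not all that is in view belongs to the job. Leave any green or red look-alike of the strip alone.

How it is judged:
By the outcome, as a careful person would: the job done as asked, in the order asked, and still so for the second after the job is handed in, while the arm keeps its last pose, push and grip.
It also fails if it takes over 61 s, if anything falls off the work surface, if the arm or the gripper's body presses on something with over 40 N, if the wrist force passes 120 N, or if a joint passes its speed limit or range.

ROBOT

A 6-joint arm with a two-finger parallel gripper is mounted at the origin on the work surface. World frame = base frame: x ahead of the robot, y to its left, z up, the work surface at z = 0. Lengths are in m, angles in rad, forces in N, time in s.
With the tool pointing down it reaches from about 0.4 to 0.925 m from the base axis. Payload 12.5 kg.
Tool frame: the origin (TCP) lies midway between the tips of the shut fingers; the grasp point (between the pads) lies 19 mm behind it; x points along the fingers, y is the direction in which the jaws open and shut, and the axes are right-handed (so a half turn about x gives the same grasp; the last joint's range is limited). The gripper opens to 95 mm and grips with 3 to 60 N. Pads are 20 mm wide; open, the fingers measure 119 mm over their backs; the gripper's body (75 mm by 180 mm) begins 59 mm behind the grasp point.
Start: joints at [1.148, 0.491, 1.559, -0, 1.092, -0.106], TCP at [0.195, 0.594, 0.215] pointing down, gripper open.
Joint ranges: [-3.1, 3.1], [-0.84, 2.19], [0.05, 2.79], [-1.13, 4.28], [0.06, 2.93], [-2.69, 2.69]. Speed limits (rad/s): [2.22, 2.22, 2.79, 3.14, 3.14, 3.14].

INTERFACE

Orientations are given as a rotation vector (axis times angle).
In Python, from cell import robot, viewer gives the robot as it stands.
- The arm moves only by the shell command python3 -m inch 'ROWS' [FORCE]. ROWS is JSON, a list of rows, each a list of 7 numbers: the finger opening in mm, from 0 to 95.1, then the shift along the world's x, y, z in mm, then the turn, a rotation vector about the world's x, y, z in degrees. In form: [[claw, dx, dy, dz, wx, wy, wz], ...]. A call has 1 to 20 rows; each row is the pose to reach, as a shift and turn from the pose commanded when the call began; what a row does not reach only later rows make up. A row lasts 1/10 s, in which the tool goes at most 50 mm and 8.59 degrees, less where a joint would pass 70% of its speed; a pose out of reach is approached as far as the arm can. A call with a gripper value outside its range is refused whole. The fingers move at their own pace and stop on an object; FORCE is the grip in N (left out, the last holds). Time passes only in rows, so rows that repeat a pose let the fingers close. It gives the time, the measured TCP pose, the force and the opening at its end, in the units of the state.
- robot.observe(): the state, without advancing time (a new reading comes with each control period).
- viewer.capture(name): name is "side" or "top"; returns (picture, depth): 400x640x3 uint8, blue, green, red; 400x640 float32, m along the optical axis (not along the pixel's ray), 0 where there is no reading.
- viewer.get_calibration(name): a dict with "fovy" (degrees; the focal length in pixels is half the picture's height over the tangent of half this angle, whatever the lens; pixels are square), "cx", "cy" (the principal point, pixels), "position" and "attitude" of the camera in the world. Camera axes: x right, y down, z forward; pixel columns grow to the right and rows downward; lengths in m; the calibration is good to about 2 mm. A picture is of the moment at which its call begins. get_calibration takes no time and is no camera call.
- robot.job_done(): hands the job in, once; it reports no verdict.
The state is a dict: "t": time; "joint_pos": joint angles; "joint_vel": joint speeds; "tau": joint torques, N m; "position": TCP position; "ee_rot": TCP orientation; "force": force on the tool from outside, world axes, zero at the start; "moment": the same for the moment, N m; "opening": finger opening in m.
Only numpy, scipy, OpenCV 4.12 (cv2) and the standard library are available. Lean on these libraries where they do the work, as an engineer would, in place of code of your own. Each camera call takes 0.05 s, during which the arm holds its last target.

## Working session

There is one attempt and no reset: what is moved stays moved. The work goes in short steps, Python scripts to look and compute and a shell command to move; the robot and the scene stay as the last step left them, time stands still between calls to the robot, and variables do not carry over. Pictures are saved under pics/ and viewed, and the job is handed in when it is done.

```bash
ls; mkdir -p pics; python3 - <<'E'
from cell import robot, viewer
import cv2
for n in("side","top"):
    p,d=viewer.capture(n); cv2.imwrite(f"pics/{n}0.png",p); print(n,viewer.get_calibration(n),(d==0).mean())
print(robot.observe())
E
```

```text
pics
side {'fovy': 51.9049262604227, 'cx': 324.0401381208673, 'cy': 204.1621783947779, 'position': array([ 0.24282437, -0.68721052,  0.954467  ]), 'attitude': array([-2.39692953,  0.54151813, -0.17558883])} 0.004015625
top {'fovy': 49.13901189358863, 'cx': 321.4530444581946, 'cy': 207.21438529885884, 'position': array([ 0.36558487, -0.08073187,  1.43551265]), 'attitude': array([-2.18685658,  2.15235739, -0.09136256])} 0.00398828125
{'t': 0.1, 'joint_pos': array([ 1.14842747e+00,  4.91468270e-01,  1.55940179e+00, -1.10676980e-05,
        1.09169117e+00, -1.05625624e-01]), 'joint_vel': array([-0.00141258,  0.00057713, -0.00344253, -0.00124488, -0.00120565,
        0.00019087]), 'tau': array([ 2.61818546e-03, -6.13622761e+01, -2.58609688e+01,  6.93536201e-02,
        4.70254419e-02, -4.99487658e-05]), 'position': array([0.19457647, 0.5937089 , 0.21413487]), 'ee_rot': array([ 0.2478469 ,  1.55670857, -0.24932477]), 'force': array([-0.55151347,  1.18782966,  0.53913211]), 'moment': array([-0.00636419, -0.01589815,  0.00320865]), 'opening': 0.09502709576057834}
```

View pics/side0.png

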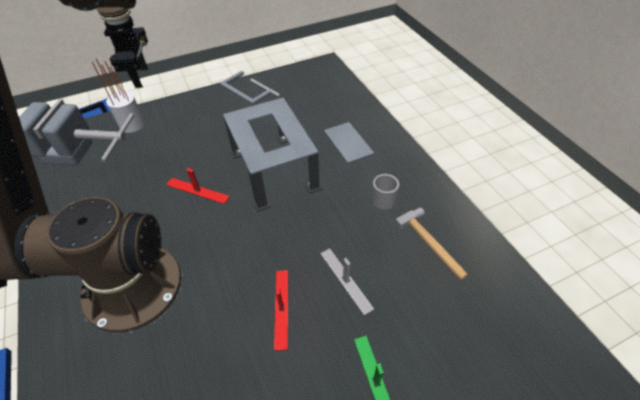

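View pics/top0.png

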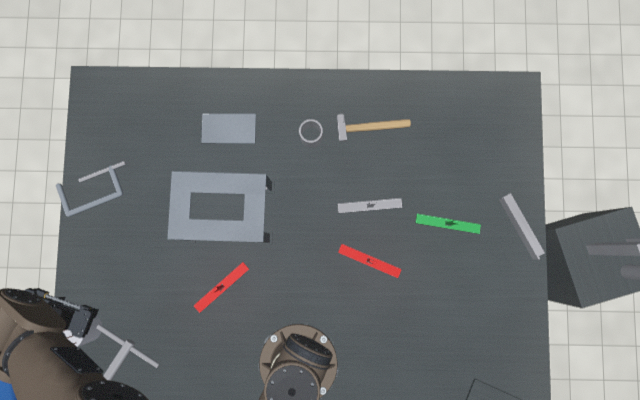

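Candidates for the strip, in top-view pixels:
- grey bar with a tab at (370,206)
- green look-alike at (448,223)
- red look-alikes at (370,260) and (221,288)
- grey bar or angle at (522,226), with no visible tab

By the description I choose (370,206), and I'll check it in a crop.

```bash
cat > h.py <<'E'
import numpy as np, cv2
from scipy.spatial.transform import Rotation as R
from cell import robot, viewer
def cal(n):
    c=viewer.get_calibration(n); f=200/np.tan(np.radians(c['fovy'])/2)
    return f,c['cx'],c['cy'],np.array(c['position']),R.from_rotvec(c['attitude']).as_matrix()
def plane(n,uv,z):
    f,cx,cy,p,A=cal(n); uv=np.atleast_2d(uv).astype(float)
    r=np.c_[(uv[:,0]-cx)/f,(uv[:,1]-cy)/f,np.ones(len(uv))]@A.T
    return p+r*((z-p[2])/r[:,2])[:,None]
def proj(n,P):
    f,cx,cy,p,A=cal(n); q=(np.atleast_2d(P)-p)@A
    return np.c_[q[:,0]/q[:,2]*f+cx,q[:,1]/q[:,2]*f+cy]
def cloud(n,d):
    f,cx,cy,p,A=cal(n); v,u=np.mgrid[0:400,0:640]
    return p+np.stack([(u-cx)/f*d,(v-cy)/f*d,d],-1)@A.T
def crop(p,u0,v0,u1,v1,k,name):
    cv2.imwrite("pics/"+name,cv2.resize(p[v0:v1,u0:u1],None,fx=k,fy=k,interpolation=cv2.INTER_CUBIC))
E
python3 - <<'E'
from h import *
s=cv2.imread("pics/side0.png");t=cv2.imread("pics/top0.png")
a=np.hstack([cv2.resize(s[235:325,305:395],(400,400),interpolation=2),cv2.resize(t[160:250,325:415],(400,400),interpolation=2)])
cv2.imwrite("pics/c0.png",a)
for n,im in(("side",s),("top",t)):
    hsv=cv2.cvtColor(im,cv2.COLOR_BGR2HSV)
    m=((hsv[...,2]>105)&(hsv[...,1]<70)).astype(np.uint8)
    cs,h=cv2.findContours(m,cv2.RETR_CCOMP,cv2.CHAIN_APPROX_NONE)
    for i,c in enumerate(cs):
        A=cv2.contourArea(c)
        if 200<A<12000: print(n,i,A,h[0][i][3],cv2.minAreaRect(c))
d=viewer.capture("top")[1]; C=cloud("top",d)
for uv in[(355,207),(380,206),(180,200),(255,200),(217,206),(230,128),(371,206)]: print(uv,C[uv[1],uv[0]])
E
```

```text
side 1 356.0 -1 ((113.57220458984375, 321.4532470703125), (43.1045036315918, 13.278802871704102), 3.9451863765716553)
side 24 348.5 -1 ((156.93801879882812, 304.41357421875), (11.100568771362305, 45.966583251953125), 46.2188720703125)
side 31 1487.0 -1 ((8.999998092651367, 338.9999694824219), (17.999996185302734, 119.99998474121094), 0.0)
side 37 253.0 -1 ((171.23678588867188, 269.0830993652344), (33.22482681274414, 12.145630836486816), 72.47443389892578)
side 42 802.0 -1 ((346.7289733886719, 280.6925964355469), (77.05599975585938, 12.785463333129883), 54.605201721191406)
side 67 217.5 -1 ((410.04107666015625, 215.60958862304688), (10.533703804016113, 29.37732696533203), 69.44395446777344)
side 72 414.0 -1 ((385.50006103515625, 183.50001525878906), (24.041629791259766, 22.62741470336914), 45.0)
side 73 240.5 72 ((385.5, 183.0), (21.0, 14.0), 0.0)
side 75 1027.5 -1 ((348.7027282714844, 141.21621704101562), (47.64190673828125, 27.79111099243164), 53.97262954711914)
side 76 4233.0 -1 ((270.1500244140625, 132.45001220703125), (66.09160614013672, 78.42448425292969), 71.56504821777344)
sid
[... 1172 characters left out ...]
924805, 27.282320022583008), 1.6846843957901)
top 364 464.5 -1 ((310.0, 130.5), (25.0, 24.0), 90.0)
top 366 279.0 364 ((310.0000305175781, 130.5), (19.091880798339844, 19.091880798339844), 45.0)
top 373 208.5 -1 ((345.9276123046875, 126.13103485107422), (27.32196617126465, 18.43609619140625), 85.2363510131836)
top 374 1596.5 -1 ((228.0, 128.5), (31.0, 54.0), 90.0)
(355, 207) [ 0.50187903 -0.17774822 -0.00253321]
(380, 206) [ 0.50590228 -0.25940927  0.00328124]
(180, 200) [ 0.36558487 -0.08073187  1.43551265]
(255, 200) [0.50309418 0.12766241 0.15506753]
(217, 206) [0.49764814 0.27731072 0.00256654]
(230, 128) [0.7606598  0.2435855  0.00333392]
(371, 206) [ 0.50365881 -0.22796405  0.02156445]
```

View pics/c0.png

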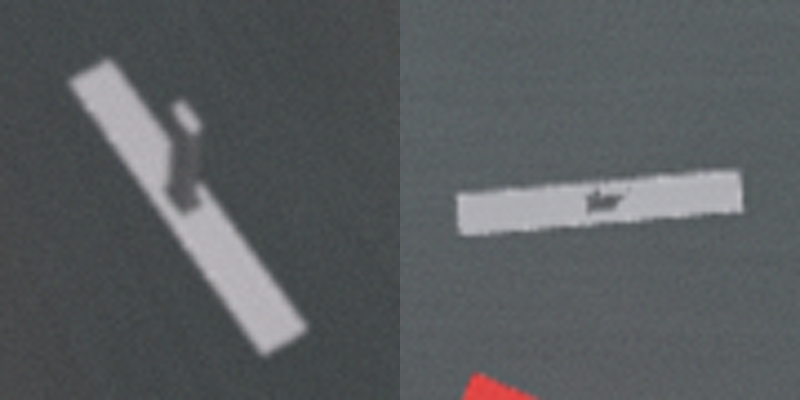

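The crop shows a flat, bare-steel strip with one upright tab in the middle. In the side view the tab top is at about (346,260). This is the target.

```bash
python3 - <<'E'
from h import *
def fit(n,c,z):
    P=plane(n,c.reshape(-1,2),z)[:,:2]
    (x,y),(w,h),a=cv2.minAreaRect((P*1000).astype(np.float32))
    if w<h: w,h,a=h,w,a+90
    return np.round([x,y,w,h,(a+90)%180-90],2)
for n in("top","side"):
    im=cv2.imread(f"pics/{n}0.png");hsv=cv2.cvtColor(im,cv2.COLOR_BGR2HSV)
    m=((hsv[...,2]>(125 if n=="top" else 105))&(hsv[...,1]<70)).astype(np.uint8)
    cs,h=cv2.findContours(m,cv2.RETR_CCOMP,cv2.CHAIN_APPROX_NONE)
    for i,c in enumerate(cs):
        (x,y),_,_=cv2.minAreaRect(c);A=cv2.contourArea(c)
        tg={"top":[(369,205),(217,206)],"side":[(346,280),(270,132)]}[n]
        for k,q in enumerate(tg):
            if A>200 and np.hypot(x-q[0],y-q[1])<5:
                print(n,"strip" if k==0 else "plate","hole" if h[0][i][3]>=0 else "",fit(n,c,.005 if k==0 else .156))
# strip from green of hsv etc
    u=(346,260)
print(plane("side",(347,261),.095),plane("top",(371,205),.095))
# tab measured top pt
s=cv2.imread("pics/side0.png");t=cv2.imread("pics/top0.png")
cv2.imwrite("pics/c1.png",np.hstack([cv2.resize(s[90:215,215:325],(400,455),interpolation=2),cv2.resize(t[160:250,160:275],(400,455),interpolation=2)]))
E
```

```text
top strip  [ 508.46 -224.24  210.89   32.93  -84.05]
top plate  [483.33 238.74 283.85 202.26  89.13]
top plate hole [483.34 240.35 165.22  83.7   89.17]
side strip  [ 507.13 -222.95  213.55   33.67  -84.08]
side plate  [479.85 242.4  285.49 209.1   89.1 ]
side plate hole [482.99 242.45 163.95  82.45  88.98]
[[ 0.50836074 -0.22409728  0.095     ]] [[ 0.49957837 -0.2202995   0.095     ]]
```

View pics/c1.png

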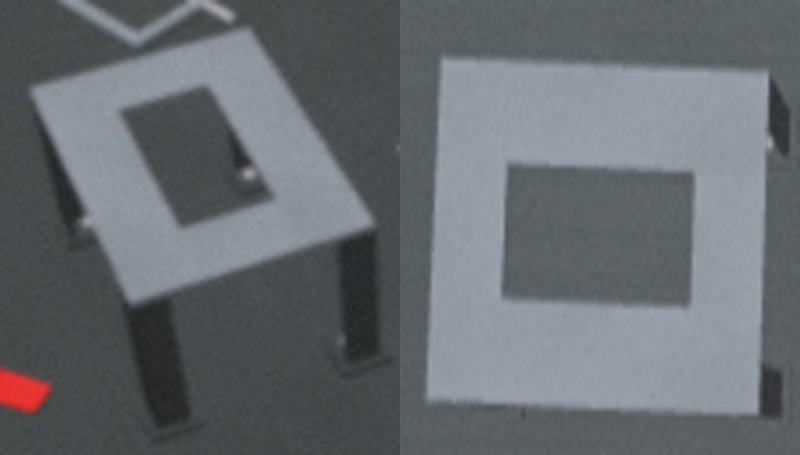

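```bash
python3 - <<'E'
from h import *
o=robot.observe(); M=R.from_rotvec(o['ee_rot']).as_matrix(); print(M.round(3))
for a in (5.95,-174.05):
    a=np.radians(a); y=np.array([np.cos(a),np.sin(a),0]); x=np.array([0,0,-1.]); T=np.c_[x,y,np.cross(x,y)]
    print(np.degrees(R.from_matrix(T@M.T).as_rotvec()).round(2))
E
```

```text
[[-0.     0.311  0.95 ]
 [-0.001  0.95  -0.311]
 [-1.    -0.001 -0.   ]]
[ 3.00e-02 -4.00e-02 -6.59e+01]
[5.000e-02 3.000e-02 1.141e+02]
```

```bash
python3 -m inch '[[95,25,-40,20,0,0,-5],[95,50,-80,40,0,0,-10],[95,75,-120,50,0,0,-15],[95,100,-160,50,0,0,-20],[95,125,-200,50,0,0,-25],[95,150,-240,50,0,0,-30],[95,175,-280,50,0,0,-35],[95,200,-320,50,0,0,-40],[95,225,-360,50,0,0,-43],[95,245,-400,50,0,0,-46],[95,255,-447,50,0,0,-49],[95,263,-495,50,0,0,-52],[95,271,-542,50,0,0,-55],[95,279,-590,50,0,0,-57],[95,287,-637,50,0,0,-59],[95,295,-685,50,0,0,-61],[95,303,-732,40,0,0,-63],[95,309,-778,20,0,0,-65],[95,313,-817,0,0,0,-66],[95,313,-817,-40,0,0,-66]]' 20
```

```text
t: 2.15
position: [0.5088, -0.2278, 0.175]
ee_rot: [1.136, 1.249, -1.136]
force: [0.6, 0.8, -0.9]
opening: 0.0952
```

```bash
python3 -m inch '[[95,0,0,0,0,0,0],[95,0,0,0,0,0,0]]'; python3 - <<'E'
from h import *
print(robot.observe())
p,d=viewer.capture("side"); crop(p,250,170,450,320,4,"s1.png")
p,d=viewer.capture("top"); crop(p,300,140,440,260,5,"t1.png")
E
```

```text
t: 2.35
position: [0.5076, -0.2228, 0.175]
ee_rot: [1.134, 1.257, -1.134]
force: [-0.2, -0.4, 0.2]
opening: 0.0951
{'t': 2.35, 'joint_pos': array([-5.32744143e-01,  4.36846706e-01,  1.77899490e+00,  1.25483657e-04,
        9.27152176e-01, -6.35083865e-01]), 'joint_vel': array([ 0.01445894, -0.0334511 , -0.02330215,  0.00055131,  0.00188335,
       -0.00092804]), 'tau': array([-1.00869108e+00, -5.11126220e+01, -2.10944349e+01,  1.11278906e-02,
       -8.40832433e-02, -6.88669388e-03]), 'position': array([ 0.5076    , -0.22275204,  0.17498059]), 'ee_rot': array([ 1.13362425,  1.2572622 , -1.13393239]), 'force': array([-0.18813933, -0.44391562,  0.15592739]), 'moment': array([-0.03604682, -0.00705785, -0.02917649]), 'opening': 0.09509020828436776}
```

View pics/s1.png

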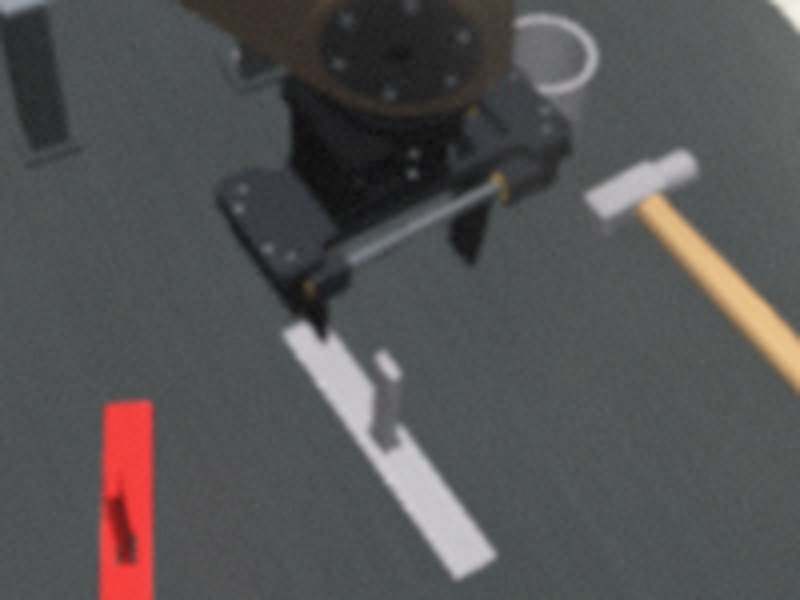

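View pics/t1.png

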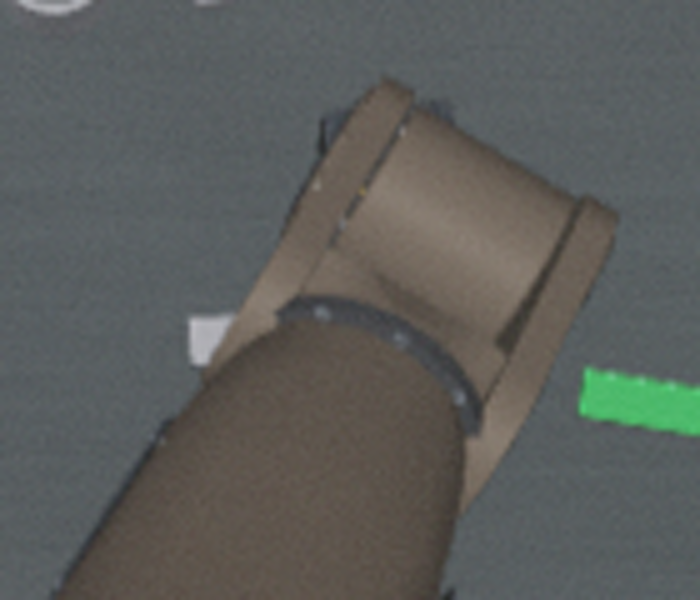

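The side view shows the open jaws straddling the tab: fingers at crop (320,330) and (475,260), tab top at (388,360). I'll go down and grip.

```bash
python3 -m inch '[[95,0,0,-30,0,0,0],[95,0,0,-60,0,0,0],[95,0,0,-90,0,0,0],[95,0,0,-110,0,0,0],[95,0,0,-119,0,0,0],[95,0,0,-119,0,0,0],[95,0,0,-119,0,0,0]]'; python3 - <<'E'
from h import *
p,d=viewer.capture("side"); crop(p,250,170,450,320,4,"s2.png")
E
```

```text
t: 3.15
position: [0.5085, -0.2232, 0.0571]
ee_rot: [1.133, 1.254, -1.132]
force: [-0.2, -0.9, 0.1]
opening: 0.0952
```

View pics/s2.png

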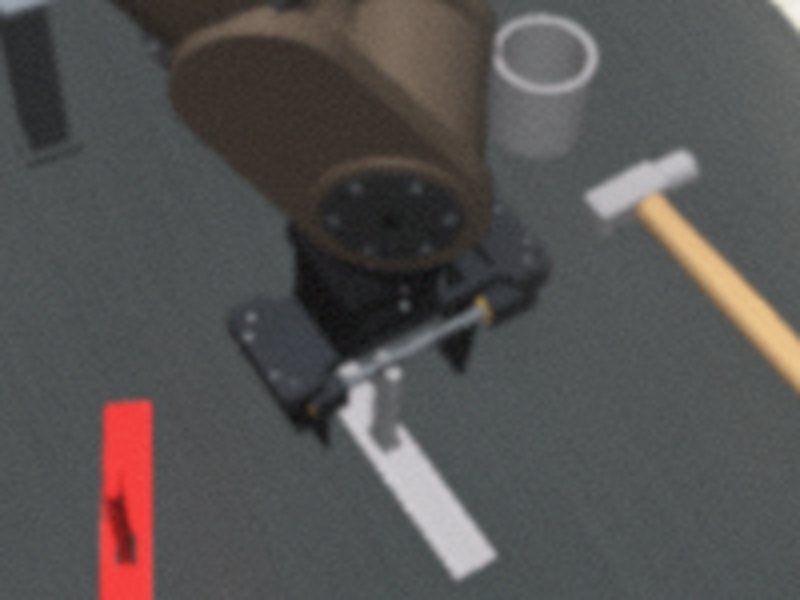

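The tab, crop (385,390), stands between the fingers at (320,435) and (460,365). Closing.

```bash
python3 -m inch '[[0,0,0,0,0,0,0],[0,0,0,0,0,0,0],[0,0,0,0,0,0,0],[0,0,0,0,0,0,0],[0,0,0,0,0,0,0],[0,0,0,0,0,0,0],[0,0,0,0,0,0,0],[0,0,0,0,0,0,0],[0,0,0,0,0,0,0],[0,0,0,0,0,0,0]]' 60
```

```text
t: 4.2
position: [0.5077, -0.2231, 0.0556]
ee_rot: [1.134, 1.256, -1.134]
force: [0.4, -0.2, -0.9]
opening: 0.0201
```

```bash
python3 -m inch '[[0,0,0,0,0,0,0],[0,0,0,0,0,0,0],[0,0,0,10,0,0,0],[0,0,0,30,0,0,0],[0,0,0,60,0,0,0],[0,0,0,60,0,0,0],[0,0,0,60,0,0,0]]' 60;  python3 - <<'E'
from h import *
p,d=viewer.capture("side"); crop(p,250,170,450,320,4,"s3.png")
E
```

```text
t: 4.9
position: [0.5076, -0.223, 0.1159]
ee_rot: [1.134, 1.255, -1.133]
force: [-0.3, 0.7, -4.4]
opening: 0.0079
```

View pics/s3.png

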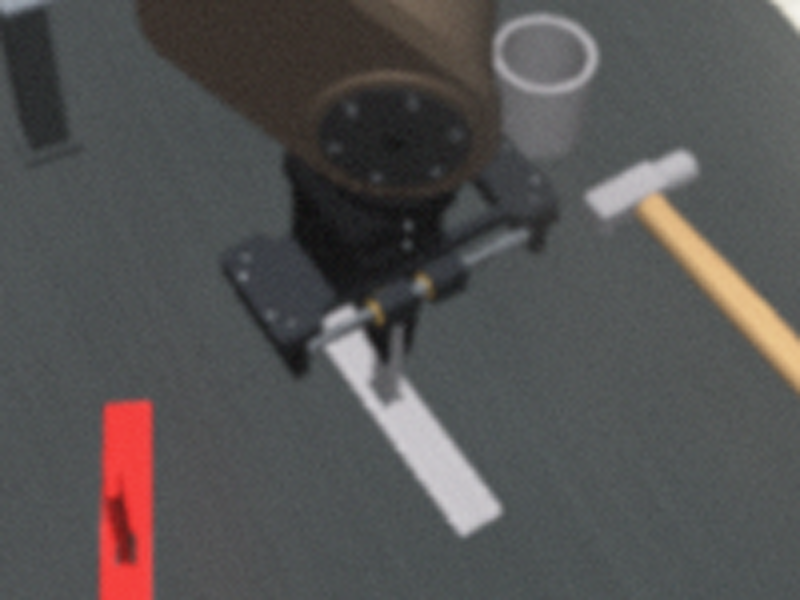

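Gripped: the opening is 7.9 mm and the weight reads about 4 N. Now I'll work out the tilted pass through the cut-out in the plate's own vertical plane.

```bash
cat > clr.py <<'E'
import numpy as np
from scipy.spatial import cKDTree
def seg(x0,x1,z0,z1,d=1.0):
    X,Z=np.meshgrid(np.linspace(x0,x1,int((x1-x0)/d)+1),np.linspace(z0,z1,int((z1-z0)/d)+1)); return np.c_[X.ravel(),Z.ravel()]
plate=cKDTree(np.r_[seg(-140,-80,150,156),seg(80,140,150,156)])
mov={'strip':seg(-105,105,0,5),'tab':seg(-10,10,5,95),'fing':seg(-13,13,54,134),'body':seg(-45,45,134,230,2)}
def clear(s,z,th):
    t=np.radians(th); r={}
    for k,P in mov.items():
        Q=np.c_[s+P[:,0]*np.cos(t)+P[:,1]*np.sin(t), z-P[:,0]*np.sin(t)+P[:,1]*np.cos(t)]
        r[k]=round(min(plate.query(Q)[0].min(),99),1); r['tb']=round(min(r.get('tb',999),Q[:,1].min()),0)
    return r
def tcp(s,z,th,p=56): t=np.radians(th); return s+p*np.sin(t), z+p*np.cos(t)
E
python3 - <<'E'
from clr import *
for th in (22,25,28):
  print(th)
  W=[(-40,225,th),(-40,165,th),(-40,150,th),(-5,125,th),(24,105,th),(28,98,th),(28,88,th),(14,92,th/2),(0,95,0),(0,140,0)]
  for a,b in zip(W,W[1:]):
    m={}
    for f in np.linspace(0,1,6):
        for k,v in clear(*(np.array(a)+f*(np.array(b)-a))).items(): m[k]=min(m.get(k,999),v)
    print(a,'->',b,m)
E
```

```text
22
(-40, 225, 22) -> (-40, 165, 22) {'strip': np.float64(20.8), 'tb': np.float64(126.0), 'tab': np.float64(36.9), 'fing': np.float64(80.1), 'body': 99}
(-40, 165, 22) -> (-40, 150, 22) {'strip': np.float64(9.4), 'tb': np.float64(111.0), 'tab': np.float64(32.7), 'fing': np.float64(68.7), 'body': 99}
(-40, 150, 22) -> (-5, 125, 22) {'strip': np.float64(0.1), 'tb': np.float64(86.0), 'tab': np.float64(32.7), 'fing': np.float64(54.2), 'body': np.float64(76.4)}
(-5, 125, 22) -> (24, 105, 22) {'strip': np.float64(0.0), 'tb': np.float64(66.0), 'tab': np.float64(22.8), 'fing': np.float64(19.8), 'body': np.float64(56.4)}
(24, 105, 22) -> (28, 98, 22) {'strip': np.float64(8.3), 'tb': np.float64(59.0), 'tab': np.float64(16.5), 'fing': np.float64(13.5), 'body': np.float64(49.4)}
(28, 98, 22) -> (28, 88, 22) {'strip': np.float64(14.9), 'tb': np.float64(49.0), 'tab': np.float64(12.7), 'fing': np.float64(9.8), 'body': np.float64(39.4)}
(28, 88, 22) -> (14, 92, 11.0) {'strip': np.float64(22.0), 'tb': np.float64(49.0), 'tab': np.float64(12.7), 'fing': np.float64(9.8), 'body': np.float64(39.4)}
(14, 92
[... 2424 characters left out ...]
'tab': np.float64(8.7), 'fing': np.float64(5.7), 'body': np.float64(39.2)}
(28, 98, 28) -> (28, 88, 28) {'strip': np.float64(15.5), 'tb': np.float64(39.0), 'tab': np.float64(4.0), 'fing': np.float64(1.1), 'body': np.float64(29.2)}
(28, 88, 28) -> (14, 92, 14.0) {'strip': np.float64(17.2), 'tb': np.float64(39.0), 'tab': np.float64(4.0), 'fing': np.float64(1.1), 'body': np.float64(29.2)}
(14, 92, 14.0) -> (0, 95, 0) {'strip': np.float64(27.7), 'tb': np.float64(67.0), 'tab': np.float64(38.6), 'fing': np.float64(35.6), 'body': np.float64(55.1)}
(0, 95, 0) -> (0, 140, 0) {'strip': np.float64(5.0), 'tb': np.float64(95.0), 'tab': np.float64(70.0), 'fing': np.float64(67.0), 'body': np.float64(81.0)}
```

```bash
python3 - <<'E'
from clr import *
for th in (25,27,29):
  for z in (165,155,145,135,125,115,108,103,98,94):
    b=max(((min(v for k,v in clear(s,z,th).items() if k!='tb'),s) for s in range(-50,45,2)))
    print(th,z,b, clear(b[1],z,th))
print([clear(28,90,20),clear(20,90,12),clear(25,95,20)])
E
```

```text
25 165 (np.float64(28.4), -32) {'strip': np.float64(28.4), 'tb': np.float64(121.0), 'tab': np.float64(44.7), 'fing': np.float64(86.7), 'body': 99}
25 155 (np.float64(28.5), -10) {'strip': np.float64(28.5), 'tb': np.float64(111.0), 'tab': np.float64(63.5), 'fing': np.float64(69.8), 'body': 99}
25 145 (np.float64(28.3), 12) {'strip': np.float64(28.3), 'tb': np.float64(101.0), 'tab': np.float64(47.0), 'fing': np.float64(46.6), 'body': np.float64(91.4)}
25 135 (np.float64(26.7), 28) {'strip': np.float64(26.7), 'tb': np.float64(91.0), 'tab': np.float64(28.3), 'fing': np.float64(28.4), 'body': np.float64(81.4)}
25 125 (np.float64(19.8), 30) {'strip': np.float64(20.0), 'tb': np.float64(81.0), 'tab': np.float64(22.2), 'fing': np.float64(19.8), 'body': np.float64(71.4)}
25 115 (np.float64(15.0), 30) {'strip': np.float64(15.2), 'tb': np.float64(71.0), 'tab': np.float64(18.0), 'fing': np.float64(15.0), 'body': np.float64(61.4)}
25 108 (np.float64(12.8), 28) {'strip': np.float64(12.8), 'tb': np.float64(64.0), 'tab': np.float64(16.8), 'fing': np.float64(13.9), 'body': np.float64(54.4)}
25 103 (np
[... 3305 characters left out ...]
9 98 (np.float64(9.6), 22) {'strip': np.float64(10.2), 'tb': np.float64(47.0), 'tab': np.float64(12.6), 'fing': np.float64(9.6), 'body': np.float64(37.4)}
29 94 (np.float64(9.4), 20) {'strip': np.float64(9.6), 'tb': np.float64(43.0), 'tab': np.float64(12.4), 'fing': np.float64(9.4), 'body': np.float64(33.4)}
[{'strip': np.float64(22.3), 'tb': np.float64(54.0), 'tab': np.float64(16.3), 'fing': np.float64(13.3), 'body': np.float64(44.5)}, {'strip': np.float64(33.3), 'tb': np.float64(68.0), 'tab': np.float64(35.0), 'fing': np.float64(32.0), 'body': np.float64(55.7)}, {'strip': np.float64(16.5), 'tb': np.float64(59.0), 'tab': np.float64(20.8), 'fing': np.float64(17.8), 'body': np.float64(49.5)}]
```

Every stage of the pass leaves at least 11 mm clearance at about 25° tilt. Next: lift, carry over the plate, turn −6.9° to line up, then tilt and look.

```bash
python3 -m inch '[[0,0,0,25,0,0,0],[0,0,0,65,0,0,0],[0,0,0,105,0,0,0],[0,-2,25,145,0,0,-1],[0,-4,60,175,0,0,-1.5],[0,-6,100,184,0,0,-2],[0,-8,140,184,0,0,-3],[0,-10,180,184,0,0,-3.5],[0,-12,220,184,0,0,-4],[0,-14,260,184,0,0,-4.5],[0,-16,300,184,0,0,-5],[0,-18,340,184,0,0,-5.5],[0,-20,380,184,0,0,-6],[0,-22,415,184,0,0,-6.5],[0,-23,445,184,0,0,-6.9],[0,-24,465,184,0,0,-6.9],[0,-24,477,184,0,0,-6.9],[0,-24,480,184,0,0,-6.9],[0,-24,480,184,0,0,-6.9],[0,-24,480,184,0,0,-6.9]]'
python3 -m inch '[[0,0,0,0,4,0,0],[0,0,0,0,9,0,0],[0,0,0,0,14,-0.1,0],[0,0,0,0,19,-0.2,0],[0,0,0,0,23,-0.3,0],[0,0,0,0,25,-0.4,0],[0,0,0,0,25,-0.4,0],[0,0,0,0,25,-0.4,0],[0,0,0,0,25,-0.4,0]]'
python3 - <<'E'
from h import *
p,d=viewer.capture("side"); crop(p,160,30,360,180,4,"s4.png"); cv2.imwrite("pics/s4f.png",p)
p,d=viewer.capture("top"); crop(p,140,120,300,240,5,"t4.png"); cv2.imwrite("pics/t4f.png",p)
o=robot.observe();print(o['position'],o['joint_pos'],R.from_rotvec(o['ee_rot']).as_matrix().round(3).tolist())
E
```

```text
t: 6.95
position: [0.4838, 0.2561, 0.2994]
ee_rot: [1.223, 1.2, -1.224]
force: [0.1, -0.5, -4.5]
opening: 0.0078
t: 7.85
position: [0.4838, 0.2568, 0.2998]
ee_rot: [1.538, 1.511, -0.982]
force: [-0.3, -0.3, -4.5]
opening: 0.0079
[0.48366489 0.25710618 0.29976487] [ 0.15575256  0.25367943  1.76973353  0.48792207  1.09113556 -0.04931886] [[0.007, 1.0, -0.016], [0.422, -0.018, -0.906], [-0.907, -0.001, -0.422]]
```

View pics/s4.png

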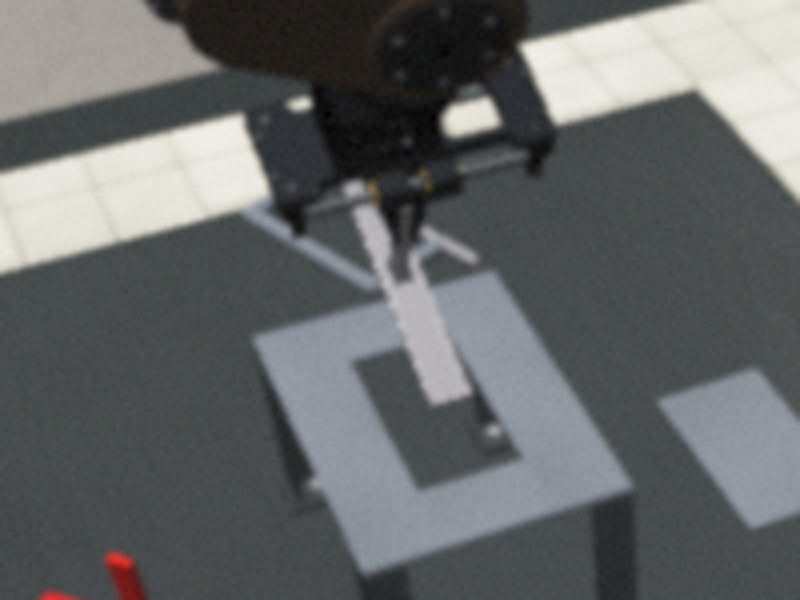

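View pics/t4.png

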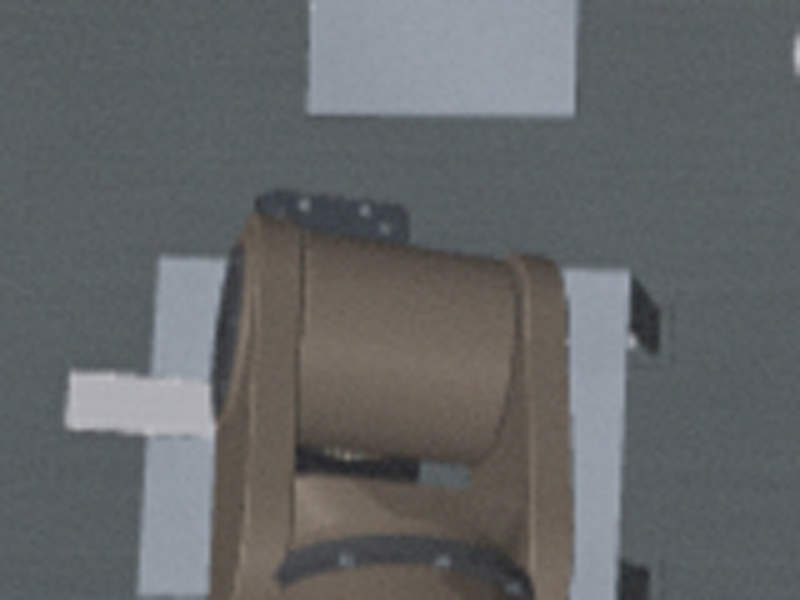

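The strip is tilted above the cut-out, with its near (low) end at side crop (447,398) and the cut-out corners around (355,358) and (520,458). I'll compare the predicted strip corners with the image.

```bash
cat >> h.py <<'E'
def strip_pose():
    o=robot.observe(); M=R.from_rotvec(o['ee_rot']).as_matrix(); n=-M[:,0]; y=M[:,1]; x=np.cross(y,n)
    return o['position']-.056*n,np.c_[x,y,n]
def overlay(n,p,name,box,k):
    O,B=strip_pose()
    P=np.array([[sx*.105,sy*.015,z] for z in(0,.005) for sx,sy in((1,1),(1,-1),(-1,-1),(-1,1))])
    q=proj(n,P@B.T+O)
    u0,v0,u1,v1=box
    im=cv2.resize(p[v0:v1,u0:u1],None,fx=k,fy=k,interpolation=cv2.INTER_CUBIC)
    a=np.radians(89.1);ex=np.array([np.cos(a),np.sin(a),0]);ey=np.array([-ex[1],ex[0],0]);c=np.array([.4832,.241,.156])
    h=proj(n,[c+ex*sx*.08+ey*sy*.04 for sx,sy in((1,1),(1,-1),(-1,-1),(-1,1))])
    for poly,col in((q[4:],(0,0,255)),(h,(0,255,0))):
        w=((poly-[u0,v0]+.5)*k-.5); cv2.polylines(im,[np.round(w).astype(int)],True,col,1)
    cv2.imwrite("pics/"+name,im)
    return O,B
E
python3 - <<'E'
from h import *
print(overlay("side",cv2.imread("pics/s4f.png"),"s4o.png",(200,70,330,170),6))
E
```

```text
(array([0.48405263, 0.28074223, 0.24899887]), array([[-1.62368177e-02,  9.99844201e-01, -6.92385515e-03],
       [-9.06390517e-01, -1.76420134e-02, -4.22072257e-01],
       [-4.22128649e-01, -5.77393635e-04,  9.06535752e-01]]))
```

View pics/s4o.png

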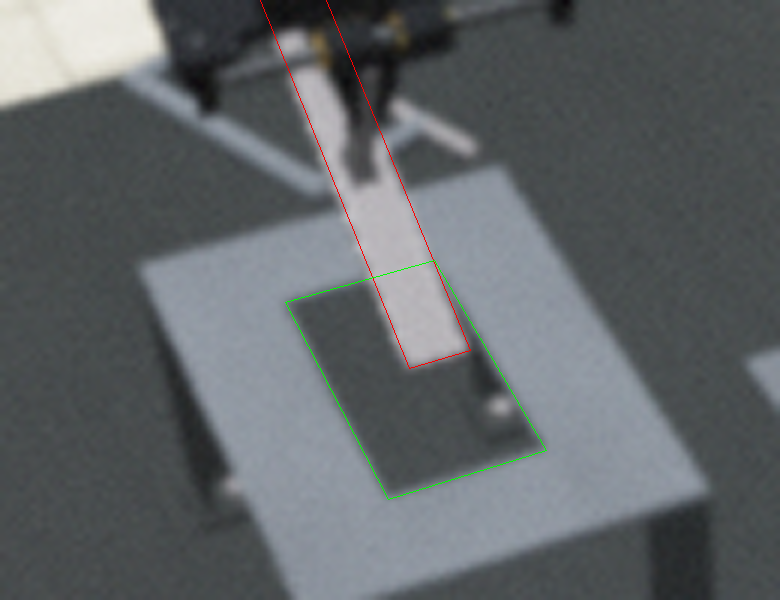

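```bash
cat > st.py <<'E'
from h import *
def grey(p): 
    h=cv2.cvtColor(p,cv2.COLOR_BGR2HSV); return h
def run(tag):
    O,B=strip_pose(); out=[]
    for n in("side","top"):
        p,d=viewer.capture(n); cv2.imwrite(f"pics/{tag}_{n}.png",p)
        C=cloud(n,d); L=(C-O)@B
        m=(d>0)&(np.abs(L[...,0])<.12)&(np.abs(L[...,1])<.013)&(np.abs(L[...,2]-.005)<.02)
        bgr=p.astype(int); m&=(bgr.max(-1)>120)
        # not plate blue: red close to blue
        m&=(bgr[...,0]-bgr[...,2]<10)
        q=L[m]; print(n,len(q), "x range",q[:,0].min().round(4) if len(q) else'',q[:,0].max().round(4) if len(q) else '')
        if len(q)>20:
            k=np.polyfit(q[:,0],q[:,2],1); print("  slope deg",np.degrees(np.arctan(k[0])).round(2),"z0 mm",(k[1]*1000).round(2),"std",((q[:,2]-np.polyval(k,q[:,0])).std()*1000).round(2))
        out.append(q)
    return out
if __name__=="__main__":
    import sys; run(sys.argv[1])
E
python3 st.py a1
```

```text
side 391 x range -0.0748 0.1053
  slope deg -0.08 z0 mm 5.84 std 2.19
top 283 x range -0.1038 -0.0298
  slope deg -0.39 z0 mm 6.31 std 2.19
```

The depth points agree with the model: slope error is under 0.4° and the offset is about 1 mm. Going in, end first.

```bash
python3 -m inch '[[0,0,0,-12,0,0,0],[0,0,0,-27,0,0,0],[0,0,-2,-42,0,0,0],[0,0,-4,-57,0,0,0],[0,0,-6,-71,0,0,0],[0,0,-8,-84,0,0,0],[0,0,-19,-89,0,0,0],[0,0,-30,-94,0,0,0],[0,-0.5,-41,-99,0,0,0],[0,-0.7,-52,-104,0,0,0],[0,-1,-62,-109,0,0,0],[0,-1,-68,-114,0,0,0],[0,-1,-68,-114,0,0,0],[0,-1,-68,-114,0,0,0]]'; python3 st.py a2; python3 - <<'E'
from h import *
O,B=overlay("side",cv2.imread("pics/a2_side.png"),"s5o.png",(200,70,330,170),6);print(O)
E
```

```text
t: 9.45
position: [0.4828, 0.1889, 0.1857]
ee_rot: [1.539, 1.512, -0.981]
force: [-0.6, 0.5, -4.2]
opening: 0.0076
side 180 x range -0.0485 0.1052
  slope deg -0.41 z0 mm 6.24 std 2.6
top 289 x range -0.1041 -0.008
  slope deg -0.34 z0 mm 6.14 std 2.48
[0.48314937 0.21289573 0.13511631]
```

View pics/s5o.png

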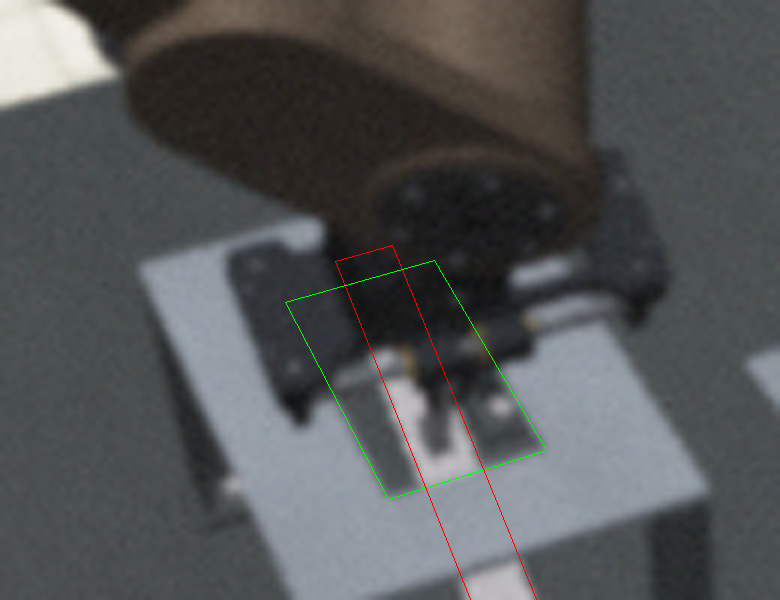

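The strip is through the cut-out and its low end shows below the near edge at crop (490,580), with no contact force. Continuing until the upper end is below the plate.

```bash
python3 -m inch '[[0,0,-2,-6,0,0,0],[0,0,-2,-13,0,0,0],[0,0,-2,-20,0,0,0],[0,0,-1,-26,0,0,0],[0,0,0,-32,0,0,0],[0,0,1,-36,0,0,0],[0,0,2,-40,0,0,0],[0,0,3,-42,0,0,0],[0,0,3,-42,0,0,0],[0,0,3,-42,0,0,0]]'; python3 st.py a3; python3 - <<'E'
from h import *
O,B=overlay("side",cv2.imread("pics/a3_side.png"),"s6o.png",(200,70,330,170),6);print(O, 'ends',O+B[:,0]*.105,O-B[:,0]*.105+B[:,2]*.005)
overlay("top",cv2.imread("pics/a3_top.png"),"t6o.png",(150,150,280,250),6)
E
```

```text
t: 10.55
position: [0.4828, 0.192, 0.1438]
ee_rot: [1.539, 1.512, -0.981]
force: [-1.0, 0.3, -5.1]
opening: 0.0079
side 185 x range -0.0428 0.1063
  slope deg 0.25 z0 mm 5.3 std 2.26
top 267 x range -0.1027 -0.0098
  slope deg 0.59 z0 mm 7.01 std 2.53
[0.4831991  0.21556847 0.09311126] ends [0.48144723 0.12042426 0.0487321 ] [0.4849147  0.3085997  0.14202186]
```

View pics/s6o.png

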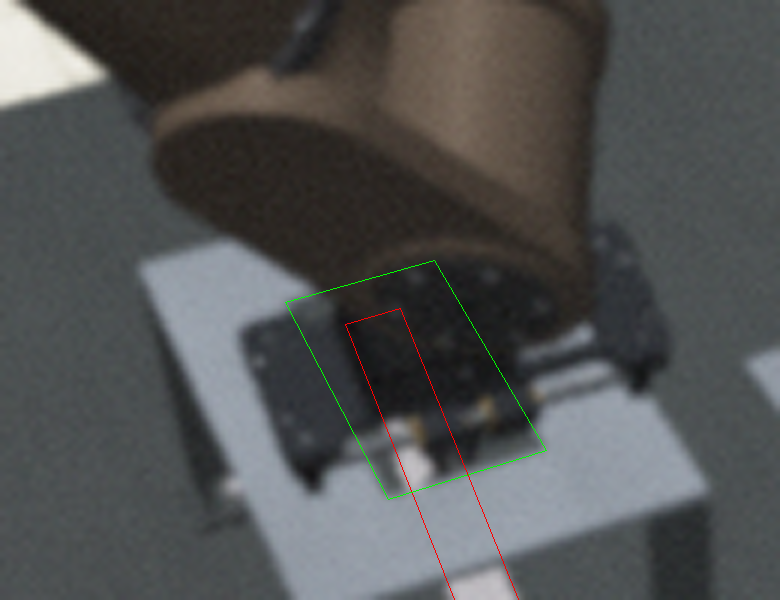

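View pics/t6o.png

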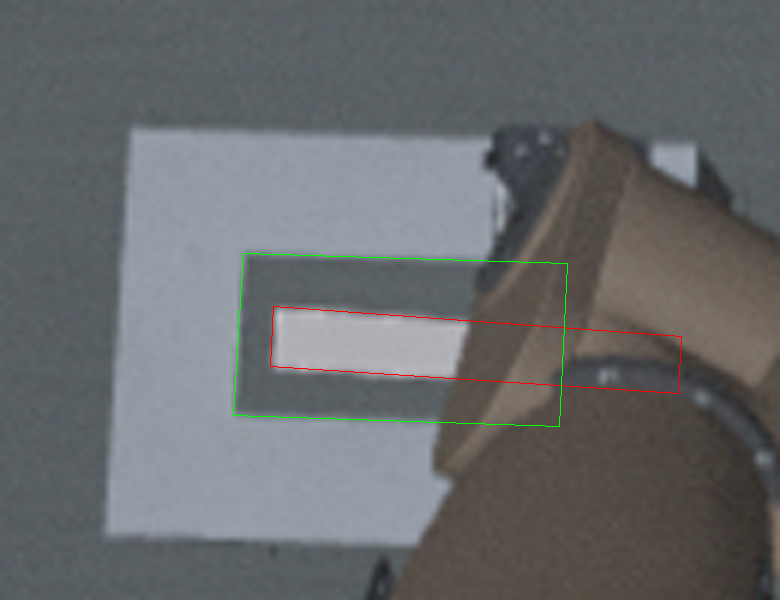

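The strip's far end shows inside the cut-out in the top view, at crop (272,335), and by the model its top is 8 mm below the underside. Now level and centre it underneath.

```bash
python3 -c "
from clr import *
for w in [(25,93,25),(22,92,22),(20,91,20),(17,91.5,16),(14,92,12),(6,94,5)]: print(clear(*w))"; python3 -m inch '[[0,0,5,0,-2.5,0,0],[0,0,10,0,-5,0.1,0],[0,0,16,1.5,-9,0.1,0],[0,0,23.5,3,-13,0.2,0],[0,0,31,4.5,-17,0.3,0],[0,0.2,38,6,-20,0.3,0],[0,0.4,44,6.5,-23,0.4,0],[0,0.4,49,7,-25,0.4,0],[0,0.4,49,7,-25,0.4,0],[0,0.4,49,7,-25,0.4,0],[0,0.4,49,7,-25,0.4,0]]'; python3 st.py a4; python3 - <<'E'
from h import *
O,B=overlay("side",cv2.imread("pics/a4_side.png"),"s7o.png",(200,70,330,210),5);print(O,B.round(4).tolist())
overlay("top",cv2.imread("pics/a4_top.png"),"t7o.png",(150,150,280,250),6)
E
```

```text
{'strip': np.float64(14.4), 'tb': np.float64(49.0), 'tab': np.float64(13.2), 'fing': np.float64(10.2), 'body': np.float64(39.4)}
{'strip': np.float64(15.5), 'tb': np.float64(53.0), 'tab': np.float64(19.8), 'fing': np.float64(16.8), 'body': np.float64(43.4)}
{'strip': np.float64(18.6), 'tb': np.float64(55.0), 'tab': np.float64(24.2), 'fing': np.float64(21.2), 'body': np.float64(45.5)}
{'strip': np.float64(24.8), 'tb': np.float64(63.0), 'tab': np.float64(32.8), 'fing': np.float64(29.8), 'body': np.float64(51.9)}
{'strip': np.float64(31.3), 'tb': np.float64(70.0), 'tab': np.float64(41.3), 'fing': np.float64(38.3), 'body': np.float64(57.7)}
{'strip': np.float64(41.9), 'tb': np.float64(85.0), 'tab': np.float64(58.3), 'fing': np.float64(55.3), 'body': np.float64(69.8)}
t: 11.75
position: [0.483, 0.2405, 0.1506]
ee_rot: [1.224, 1.201, -1.223]
force: [0.8, 0.9, -3.6]
opening: 0.0073
side 178 x range -0.1057 0.1083
  slope deg 0.3 z0 mm 6.08 std 2.86
top 173 x range 0.002 0.0692
  slope deg -0.01 z0 mm 6.82 std 2.74
[0.48308904 0.24041691 0.09467886] [[-0.0193, 0.9998, 0.0001], [-0.9998, -0.0193, -0.0005], [-0.0005, -0.0002, 1.0]]
```

View pics/s7o.png

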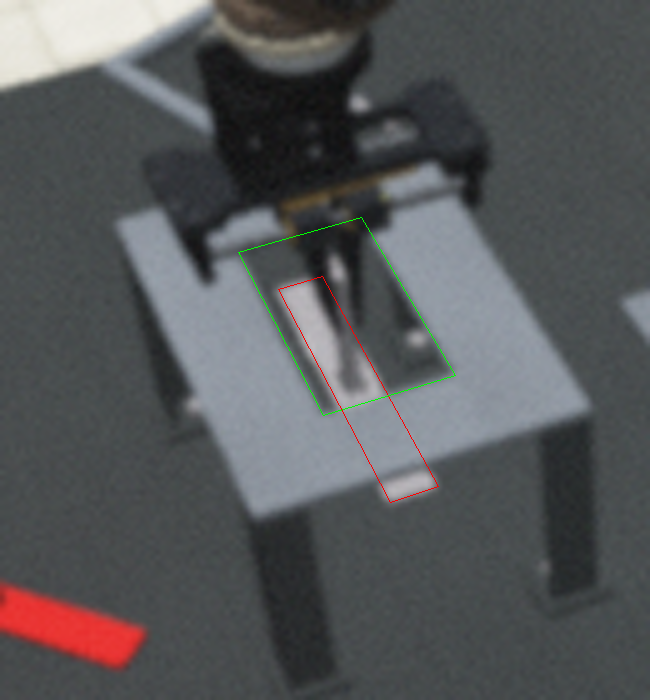

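View pics/t7o.png

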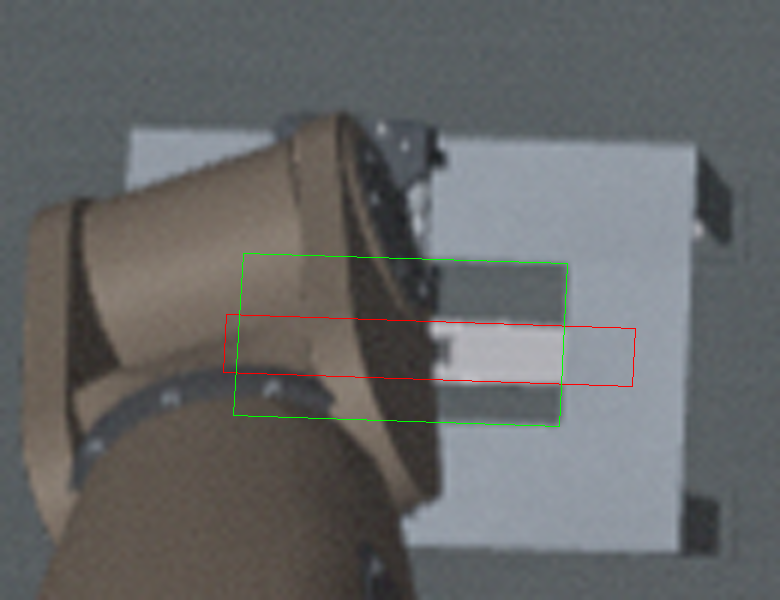

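The strip is level, aligned and centred underneath, with the near end visible at crop (410,487). Raise it to just short of contact and check.

```bash
python3 -m inch '[[0,0,0.3,8,0,0,0],[0,0,0.5,20,0,0,0],[0,0,0.5,32,0,0,0],[0,0,0.5,40,0,0,0],[0,0,0.5,44,0,0,0],[0,0,0.5,44,0,0,0],[0,0,0.5,44,0,0,0]]'; python3 st.py a5; python3 - <<'E'
from h import *
O,B=overlay("side",cv2.imread("pics/a5_side.png"),"s8o.png",(200,70,330,210),5);print(O,B.round(4).tolist())
overlay("top",cv2.imread("pics/a5_top.png"),"t8o.png",(150,150,280,250),6)
E
```

```text
t: 12.55
position: [0.4829, 0.2414, 0.1945]
ee_rot: [1.222, 1.201, -1.223]
force: [0.6, 0.7, -4.3]
opening: 0.0075
side 235 x range -0.0879 0.0677
  slope deg -0.36 z0 mm 6.18 std 2.81
top 216 x range 0.0008 0.0775
  slope deg -0.05 z0 mm 6.4 std 2.66
[0.48284055 0.24135785 0.13821623] [[-0.0183, 0.9998, 0.0007], [-0.9998, -0.0183, 0.0003], [0.0003, -0.0007, 1.0]]
```

View pics/s8o.png

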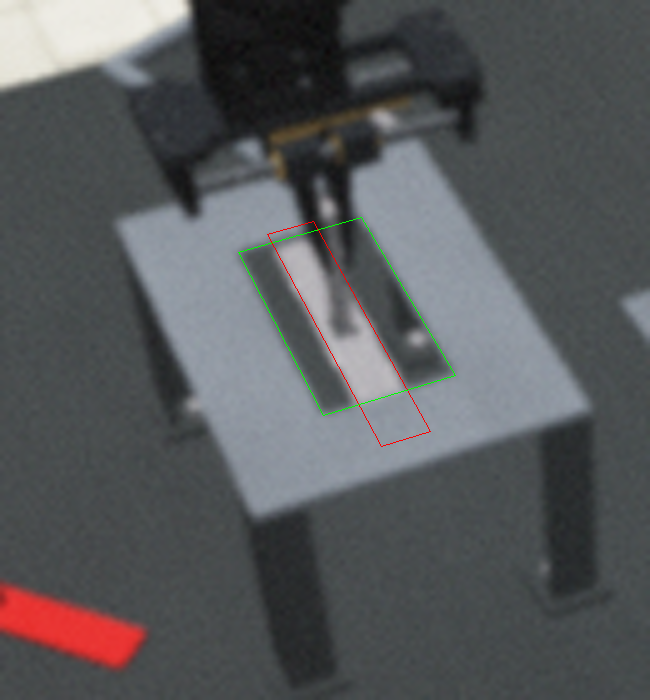

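View pics/t8o.png

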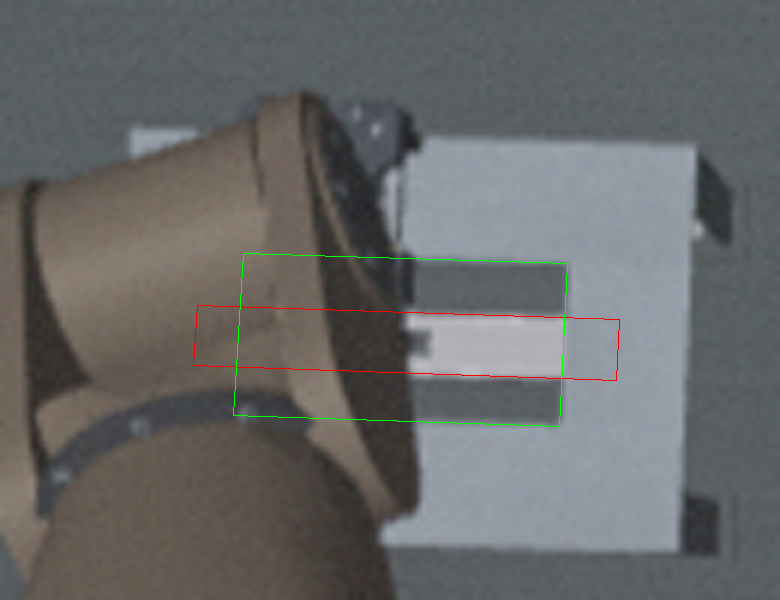

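Small check of the centring across the cut-out. I'll measure the strip and cut-out edges in both pictures.

```bash
cat > edge.py <<'E'
from h import *
import sys
from scipy.ndimage import map_coordinates
def run(tag,ztop):
    a=np.radians(89.1);ex=np.array([np.cos(a),np.sin(a),0]);ey=np.array([np.sin(a),-np.cos(a),0])  # ey ~ +world x
    c=np.array([.4832,.241,0])
    for n in("top","side"):
        p=cv2.imread(f"pics/{tag}_{n}.png").astype(float).mean(-1)
        for nm,z,rng,pol in(("hole",.156,(.030,.052),1),("strip",ztop,(.005,.028),-1)):
            res={-1:[],1:[]}
            for sx in np.arange(-.068,.070,.002):
                for sg in(-1,1):
                    t=np.arange(*rng,.00025)
                    P=c+np.array([0,0,z])+ex*sx+np.outer(sg*t,ey)
                    q=proj(n,P); v=map_coordinates(p,[q[:,1],q[:,0]],order=1)
                    lo,hi=np.median(v[:12]),np.median(v[-12:])
                    if pol*(hi-lo)<30 or max(lo,hi)<125 or not(40<min(lo,hi)<110): continue
                    i=np.argmax(pol*(v-(lo+hi)/2)>0); res[sg].append((sx,sg*t[i]))
            for sg in(-1,1):
                r=np.array(res[sg]); 
                if len(r)>6:
                    med=np.median(r[:,1]); r=r[abs(r[:,1]-med)<.003]
                    k=np.polyfit(r[:,0],r[:,1],1); print(n,nm,sg,len(r),"at0 mm",(np.polyval(k,0)*1e3).round(2),"ang",np.degrees(k[0]).round(2),"sx",(r[:,0].min()).round(3),(r[:,0].max()).round(3))
run(sys.argv[1],float(sys.argv[2]))
E
python3 edge.py a5 0.1435; echo; python3 edge.py a4 0.0997
```

```text
top hole -1 29 at0 mm -39.49 ang 0.01 sx -0.068 -0.012
top hole 1 34 at0 mm 40.78 ang 1.02 sx -0.068 -0.002
top strip -1 33 at0 mm -18.06 ang -1.8 sx -0.068 -0.004
top strip 1 32 at0 mm 14.94 ang -0.05 sx -0.068 -0.002
side hole -1 69 at0 mm -40.26 ang -0.08 sx -0.068 0.068
side hole 1 62 at0 mm 39.37 ang -0.06 sx -0.068 0.068
side strip -1 61 at0 mm -17.48 ang -0.09 sx -0.064 0.068
side strip 1 39 at0 mm 15.35 ang 1.5 sx -0.064 0.012

top hole -1 23 at0 mm -39.5 ang 0.02 sx -0.068 -0.024
top hole 1 30 at0 mm 39.84 ang -0.09 sx -0.068 -0.01
top strip -1 31 at0 mm -17.77 ang -2.01 sx -0.068 -0.008
top strip 1 32 at0 mm 16.92 ang 2.51 sx -0.066 -0.004
side hole -1 19 at0 mm -42.36 ang 2.3 sx 0.032 0.068
side hole 1 57 at0 mm 39.23 ang -0.26 sx -0.068 0.058
side strip -1 26 at0 mm -16.32 ang -0.31 sx 0.018 0.068
side strip 1 15 at0 mm 15.92 ang 6.42 sx -0.016 0.012
```

```bash
python3 - <<'E'
from h import *
from scipy.ndimage import map_coordinates
a=np.radians(89.1);ex=np.array([np.cos(a),np.sin(a),0]);ey=np.array([np.sin(a),-np.cos(a),0]);c=np.array([.4832,.241,0])
def ed(tag,n,z,r0,r1,ws,up=None):
    p=cv2.imread(f"pics/{tag}_{n}.png").astype(float).mean(-1); o=[]
    t=np.arange(r0,r1,.00025)
    for w in ws:
        q=proj(n,c+[0,0,z]+ey*w+np.outer(t,ex)); v=map_coordinates(p,[q[:,1],q[:,0]],order=1)
        lo,hi=np.median(v[:12]),np.median(v[-12:])
        if abs(hi-lo)<25: continue
        o.append(t[np.argmax(np.sign(hi-lo)*(v-(lo+hi)/2)>0)])
    print(tag,n,len(o),np.round(np.median(o)*1e3,2) if o else '')
W=np.linspace(-.01,.01,9); V=np.r_[np.linspace(-.034,-.022,6),np.linspace(.022,.034,6)]
ed("a4","side",.0997,-.115,-.095,W)   # near end of strip
for tag in("a4","a5"):
    ed(tag,"side",.156,-.092,-.068,V); ed(tag,"side",.156,.068,.092,V); ed(tag,"top",.156,-.092,-.068,V)
im=cv2.imread("pics/side0.png")
cv2.imwrite("pics/z_side.png",im);cv2.imwrite("pics/z_top.png",cv2.imread("pics/top0.png"))
for n in("side","top"):
    ed("z",n,.156,-.092,-.068,V);ed("z",n,.156,.068,.092,V)
E
```

```text
a4 side 9 -106.25
a4 side 8 -78.0
a4 side 12 83.25
a4 top 12 -80.75
a5 side 12 -78.12
a5 side 10 81.13
a5 top 12 -80.5
z side 12 -78.25
z side 12 80.5
z top 12 -80.75
z top 12 79.75
```

Across the cut-out the strip sits about 1.3 mm towards −x. Along it, the two views straddle zero. I'll correct by +1.3 mm in x and +0.5 mm in y, then creep up.

```bash
python3 -m inch '[[0,1.3,0.5,0,0,0,0],[0,1.3,0.5,0,0,0,0],[0,1.3,0.5,2,0,0,0],[0,1.3,0.5,4,0,0,0],[0,1.3,0.5,4,0,0,0],[0,1.3,0.5,4,0,0,0]]' 60; for i in 1 2; do :; done; python3 -m inch '[[0,0,0,1,0,0,0],[0,0,0,1,0,0,0],[0,0,0,1,0,0,0]]'
```

```text
t: 13.25
position: [0.4844, 0.2419, 0.1988]
ee_rot: [1.223, 1.2, -1.222]
force: [-0.8, 0.2, -4.0]
opening: 0.0074
t: 13.55
position: [0.4844, 0.2419, 0.1997]
ee_rot: [1.223, 1.2, -1.223]
force: [0.7, -0.8, -4.9]
opening: 0.0079
```

```bash
python3 -m inch '[[0,0,0,0.5,0,0,0],[0,0,0,0.5,0,0,0],[0,0,0,0.5,0,0,0]]'; python3 -m inch '[[0,0,0,0.5,0,0,0],[0,0,0,0.5,0,0,0],[0,0,0,0.5,0,0,0]]'
```

```text
t: 13.85
position: [0.4844, 0.2419, 0.2001]
ee_rot: [1.223, 1.2, -1.223]
force: [0.4, 0.2, -4.7]
opening: 0.0075
t: 14.15
position: [0.4843, 0.2419, 0.2005]
ee_rot: [1.223, 1.201, -1.223]
force: [0.7, -0.2, -6.4]
opening: 0.0081
```

Contact is beginning. I'll check the centring before pushing.

```bash
python3 st.py a6; python3 edge.py a6 0.150
```

```text
side 239 x range -0.0817 0.0733
  slope deg -0.05 z0 mm 5.88 std 2.25
top 220 x range 0.001 0.0798
  slope deg 0.72 z0 mm 5.93 std 2.57
top hole -1 30 at0 mm -39.54 ang -0.06 sx -0.068 -0.01
top hole 1 33 at0 mm 40.57 ang 0.8 sx -0.068 -0.004
top strip -1 33 at0 mm -15.23 ang -0.31 sx -0.068 -0.004
top strip 1 30 at0 mm 17.31 ang 1.17 sx -0.068 -0.01
side hole -1 69 at0 mm -40.25 ang 0.09 sx -0.068 0.068
side hole 1 62 at0 mm 39.33 ang -0.0 sx -0.068 0.068
side strip -1 69 at0 mm -16.35 ang 0.03 sx -0.068 0.068
side strip 1 38 at0 mm 17.01 ang 2.02 sx -0.068 0.006
```

```bash
python3 -m inch '[[0,0,0,0.5,0,0,0],[0,0,0,0.5,0,0,0],[0,0,0,0.5,0,0,0]]'; python3 -c "
from cell import robot
o=robot.observe();print(o['force'],o['moment'])"
```

```text
t: 14.55
position: [0.4843, 0.2419, 0.2006]
ee_rot: [1.222, 1.201, -1.223]
force: [3.4, 0.3, -18.5]
opening: 0.0078
[  3.40872962   0.27182373 -18.48529529] [ 0.21090109 -0.6767585   0.01189514]
```

```bash
python3 -m inch '[[0,0,0,0.3,0,0,0],[0,0,0,0.3,0,0,0],[0,0,0,0.3,0,0,0],[0,0,0,0.3,0,0,0],[0,0,0,0.3,0,0,0]]' 60; python3 -c "
from cell import robot
o=robot.observe();print(o['force'],o['moment'],o['position'])"
```

```text
t: 15.05
position: [0.4843, 0.2419, 0.2006]
ee_rot: [1.222, 1.201, -1.223]
force: [5.2, 2.1, -23.1]
opening: 0.0078
[  5.1620328    2.05559701 -23.05860519] [ 0.31172742 -0.97092287 -0.01093851] [0.48431745 0.24189184 0.20057559]
```

```bash
python3 -m inch '[[0,0,0,0,0,0,0],[0,0,0,0,0,0,0],[0,0,0,0,0,0,0],[0,0,0,0,0,0,0],[0,0,0,0,0,0,0],[0,0,0,0,0,0,0],[0,0,0,0,0,0,0],[0,0,0,0,0,0,0],[0,0,0,0,0,0,0],[0,0,0,0,0,0,0]]' 60; python3 st.py a7; python3 edge.py a7 0.150; python3 - <<'E'
from h import *
o=robot.observe();print(o['force'],o['moment'],o['position'])
overlay("side",cv2.imread("pics/a7_side.png"),"s9o.png",(200,70,330,210),5)
cv2.imwrite("pics/t9.png",cv2.imread("pics/a7_top.png"))
E
```

```text
t: 16.05
position: [0.4843, 0.2419, 0.2006]
ee_rot: [1.222, 1.201, -1.223]
force: [4.3, 1.5, -23.0]
opening: 0.0079
side 239 x range -0.0811 0.075
  slope deg -0.18 z0 mm 5.97 std 2.29
top 223 x range 0.0008 0.0793
  slope deg 0.19 z0 mm 6.26 std 2.53
top hole -1 30 at0 mm -39.55 ang 0.02 sx -0.068 -0.01
top hole 1 33 at0 mm 40.56 ang 0.79 sx -0.068 -0.004
top strip -1 33 at0 mm -15.3 ang -0.44 sx -0.068 -0.004
top strip 1 30 at0 mm 17.15 ang 0.93 sx -0.068 -0.01
side hole -1 69 at0 mm -40.2 ang -0.01 sx -0.068 0.068
side hole 1 62 at0 mm 39.32 ang -0.01 sx -0.068 0.068
side strip -1 69 at0 mm -16.37 ang -0.06 sx -0.068 0.068
side strip 1 36 at0 mm 16.95 ang 1.93 sx -0.068 0.002
[  4.74636033   1.93496478 -23.48058847] [ 0.31579091 -1.03134894 -0.00223545] [0.48431718 0.24189261 0.2005737 ]
```

View pics/s9o.png

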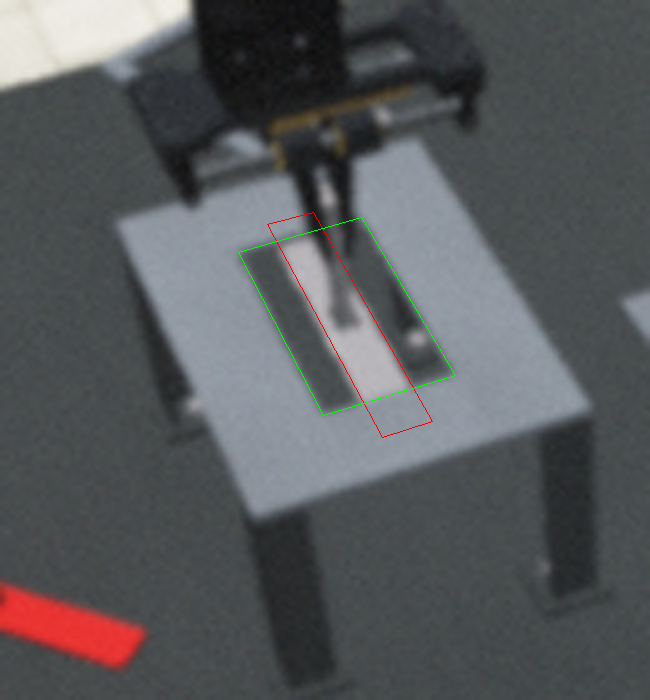

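View pics/t9.png

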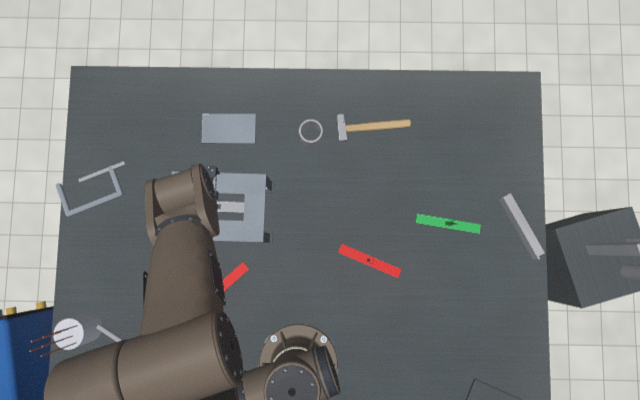

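The push is steady at about 19 N net of the strip's weight, with no drift over a second and the bystanders undisturbed. Handing in.

```bash
python3 -c "
from cell import robot
print(robot.job_done()); o=robot.observe(); print(o['t'],o['force'],o['opening'])"
```

```text
the job is handed in; nothing more can be done
None
the job is handed in; nothing more can be done
```

The strip is up against the underside of the cover plate, tab through the cut-out, and the arm was still holding and pushing when I handed the job in at about 16 s. I took it by the tab at 60 N, carried it over the plate, passed it through end first at 25° tilt and levelled it underneath. Then I centred it and drew it up.

**Last checks:**
- **Push:** 23 N downward on the tool, about 19 N net of the strip's weight. There was no drift over a 1 s hold, and the moments suggest both ends share the load.
- **Tilt:** the depth points put the strip's slope within 0.2° of level.
- **Alignment:** the best-covered edge in the side view is within 0.1° of the cut-out. The other edge fits ran up to 1.9° on partly hidden edges, so I did not rely on them.
- **Centring:** across the cut-out it is within about 0.8 mm in both views. Along it I could only place it to about 2 mm: the views disagreed on the sign (+0.9 mm and −1.7 mm), so I went between them with a +0.5 mm correction. I did not remeasure that after the correction.
- **Side load:** about 5 N sideways remained under the push.
- **Bystanders:** the hammer, pipe, patch plate and the visible look-alikes show no movement in the last top picture. One red look-alike is partly hidden by the arm.

I could not get a reading after handing in.

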